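Roll the knurled wheel until the dish clamp closes to its gauge mark

ROBOT

A 6-joint arm with a two-finger parallel gripper is mounted at the origin on a cart in front of the work surface, level with it; the furniture and walls round the work are solid. World frame = base frame: x ahead of the robot, y to its left, z up, the work surface at z = 0. Lengths are in m, angles in degrees, forces in N, time in s.
With the tool pointing down it reaches from about 0.3 to 0.75 m from the base axis. Payload 8.5 kg.
Tool frame: the origin (TCP) lies midway between the tips of the shut fingers; the grasp point (between the pads) lies 19 mm behind it (env.hold_point_z is the distance from the TCP to the grasp point, in m); z points along the fingers, y is the line along which they close (so a half turn about z gives the same grasp; the last joint's range is limited). The gripper opens to 85 mm and grips with 20 to 120 N. Pads are 22 mm wide; open, the fingers measure 114 mm over their backs; the gripper's body (76 mm by 85 mm) begins 54 mm behind the grasp point. The pads swing forward as they close: fully open they stand 13 mm farther back than shut.
Start: joints at [52.007, 21.807, 74.336, -0, 83.858, -12.336], TCP at [0.238, 0.496, 0.231] pointing down, gripper open.
Joint ranges: [-178.18, 178.18], [-50.72, 133.34], [12.68, 142.11], [-81.47, 261.47], [9.98, 163.14], [-165.26, 165.26]. Speed limits (degrees/s): [136.94, 136.94, 180, 180, 180, 180].

INTERFACE

Orientations are given as a 3x3 rotation matrix whose columns are the frame's x, y, z axes.
In Python, from rig import observe, get_image, camera_info, env gives the robot as it stands.
- The arm moves only by the tool drive_tool, never from a script. Its arguments are lists of equal length, an entry for each row: "offset": the shift along the tool's x, y, z in units of 40 mm (1.0 is 40 mm), a list of three; "turn": the turn, a rotation vector about the tool's x, y, z in units of 6 degrees (1.0 is 6 degrees), a list of three; "hand": the opening, from 0 (shut) to 1 (fully open). A call has exactly 10 rows; each row shifts and turns the commanded pose from where the row before left it, along the tool's axes as they then stand; what a row does not reach is not made up. A row lasts 1/8 s, in which the tool goes at most 62.5 mm and 10.7 degrees, less where a joint would pass 70% of its speed; a pose out of reach is approached as far as the arm can. A call is refused whole if a number of a shift passes 1 or a number of a turn 1, either way. A call with a gripper value outside its range is refused whole. The fingers move at their own pace and stop on an object; "newtons" is the grip in N (left out, the last holds). Time passes only in rows, so rows that do not move let the fingers close, or fill a call up. It gives the time, the measured TCP pose, the force, the opening and the grip force at its end, in the units of the state.
- observe(): the state, without advancing time (a new reading comes with each control period).
- get_image(name): name is "side" or "top" or "wrist"; returns the picture (400x640x3 uint8, blue, green, red); there is no depth.
- camera_info(name): a dict with "fx", "fy", "cx", "cy" (pixels), "world_to_cam" (4x4, takes a point from world to camera coordinates). Camera axes: x right, y down, z forward; pixel columns grow to the right and rows downward; lengths in m; the calibration is good to about 2 mm. A picture is of the moment at which its call begins: read the wrist's pose just before it. camera_info takes no time and is no camera call; for the wrist camera it gives the pose at the moment of the call.
- env.close_job(): hands the job in; it is judged then, once.
The state is a dict: "time_s": time; "q": joint angles; "qvel": joint speeds; "joint_efforts": joint torques, N m; "position": TCP position; "tool_rot": TCP orientation; "ft_force": force on the tool from outside, world axes, zero at the start; "wrist_torque": the same for the moment, N m; "grip_width": finger opening in m; "gripper_force": force on a finger pad.
Only numpy, scipy, OpenCV 4.12 (cv2) and the standard library are available. Lean on these libraries where they do the work, as an engineer would, in place of code of your own. Each camera call takes 0.05 s, during which the arm holds its last target. There are 200 camera calls.

TASK

Set the dish clamp on the bench to its gauge mark: roll its knurled wheel with a fingertip, one short stroke after another, so that the sliding jaw closes until the pointed index on the jaw stands exactly opposite the pointed gauge mark on the scale rail, and then take the finger away. Move the jaw only by rolling the wheel: do not push the jaw itself. Do not grasp, lift or shift the loose things standing around it.

Things in the scene. Friction and masses are not known exactly. Their poses are not given: they have to be found in the camera images.
- clamp_base: fixed grey base plate, 165 x 240 x 12 mm, of the dish clamp. Origin at bench level, 30 mm towards +x of the wheel's middle; +y: closing direction of the jaw, +x: to the scale rail at the back (x = 85 to 97 mm, top 60 mm), z up.
- deck: grey plate, 125 x 234 mm, top 26 mm, on springs over the base, same axes and origin as clamp_base. It carries wheel, both jaws and two cheeks beside the wheel (50 mm long, top 67 mm); fixed jaw: face at y = 38 mm, top 62 mm. It gives straight down by up to 6 mm: about 2 N to start it, 5.5 N at 3 mm, 9 N at the stop.
- wheel: knurled steel wheel at the front of the clamp; origin at its middle, 64 mm above the bench, at clamp_base's x = -30 mm, y = 0 (its own axes turn with it). Radius 30 mm, 20 mm wide, axis level along clamp_base's x; the upper 27 mm stand free and are the highest part of the clamp. Rack and pinion move the jaw 8 mm per rad of wheel (0.27 mm per mm of rim travel).
- wheel_top (a point): top of the wheel's rim, midway across its width, 94 mm above the bench when not pressed (it sinks with the deck). Pressed 2 to 5 mm down here by a fingertip that is then drawn along clamp_base's +y, the rim rolls along with the finger and the jaw closes; drawn towards -y it opens. The wheel stays where it is left; it takes about 1.5 N at the rim to turn.
- jaw: sliding aluminium jaw, 44 x 26 mm, top 62 mm, that runs along clamp_base's y, with a steel rack bar (10 x 125 mm, top 80 mm, at clamp_base's x = 3 to 13 mm) over the pinion; origin at bench level in the plane of its face, at clamp_base's x = 0. Only the wheel should move it. Its travel is 60 mm; it starts in the first 10 mm.
- jaw_index (a point): tip of the pointed dark-steel index that sticks out of the back of the jaw in line with the jaw's face, 64 mm above the bench; it points to clamp_base's +x.
- mark_tip (a point): tip of the pointed dark-steel gauge mark, a clip fixed on the scale rail, 64 mm above the bench, pointing to clamp_base's -x at the path of the index, which passes just in front of it; axes parallel to clamp_base's. At the start it lies 20 to 48 mm towards +y of the index tip; when set, the two tips have the same y along the clamp.
- petri_a: loose petri dish with lid, 58 mm wide and 15 mm high, origin under its middle; leave it alone
- bottle_1: loose small brown dropper bottle, 33 mm wide and 102 mm high, origin under its middle; leave it alone
- tape_1: loose roll of tape lying flat, 104 mm wide and 25 mm high, origin under its middle; leave it alone

How it is judged:
By the outcome, as a careful person would: the job done as asked, in the order asked, and still so for the second after the job is handed in, with the robot touching nothing.
It also fails if it takes over 64 s, if anything falls off the work surface, if the arm or the gripper's body presses on something with over 40 N, if the wrist force passes 120 N, or if a joint passes its speed limit or range.

## Working session

There is one attempt and no reset: what is moved stays moved. The work goes in short steps, Python scripts to look and compute and a tool call to move; the robot and the scene stay as the last step left them, time stands still between calls to the robot, and variables do not carry over. Pictures are saved under pics/ and viewed, at most 10 in all, crops included, and the job is handed in when it is done.

Besides the shell and the picture viewer there is one more tool, called after "Call:" as a command line: name --argument value ..., lists and objects as JSON in quotes. drive_tool: Moves the arm, as the interface text tells. Its arguments: {"type":"object","properties":{"offset":{"type":"array"},"turn":{"type":"array"},"hand":{"type":"array"},"newtons":{"type":"number"}},"required":["offset","turn","hand"]}

```bash
mkdir -p pics; ls; python3 - <<'E'
from rig import observe,get_image,camera_info
import cv2
s=observe();print(s['time_s'],s['position'],s['tool_rot'],s['ft_force'],s['grip_width'])
for n in("top","side"):
    cv2.imwrite(f"pics/{n}0.png",get_image(n))
E
```

```text
pics
0.0 [0.23796551 0.49554241 0.23071617] [[-9.01404419e-01  4.32977242e-01 -8.84345077e-04]
 [ 4.32978035e-01  9.01403765e-01 -1.12836243e-03]
 [ 3.08596728e-04 -1.40001288e-03 -9.99998972e-01]] [ 0.47338505  0.46127564 -0.55866414] 0.0855093377521924
```

View pics/top0.png

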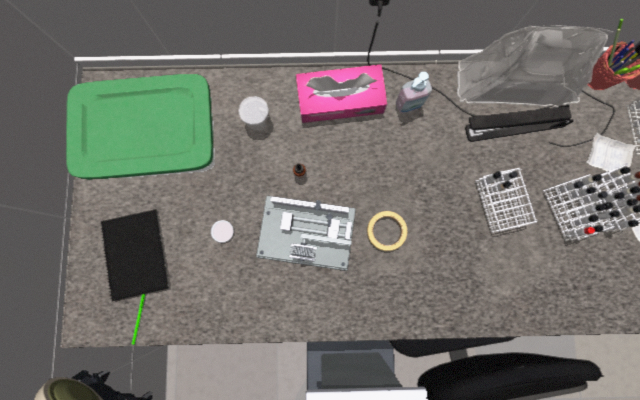

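View pics/side0.png

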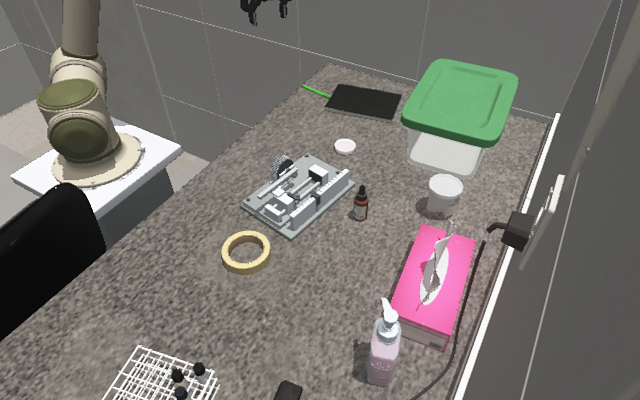

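The top picture shows the clamp at about (305,233), with the tape to its right at (388,231), the dish to its left at (222,231) and the bottle at (299,170). The wheel is near (303,253). I'll enlarge that area and work out world positions.

```bash
cat > h.py <<'E'
import numpy as np, cv2
from rig import camera_info
def ray(n,u,v,z,ci=None):
    c=ci or camera_info(n);T=np.array(c['world_to_cam']);R=T[:3,:3];o=-R.T@T[:3,3]
    d=R.T@np.array([(u-c['cx'])/c['fx'],(v-c['cy'])/c['fy'],1.])
    return o+d*(z-o[2])/d[2]
def proj(n,p,ci=None):
    c=ci or camera_info(n);T=np.array(c['world_to_cam']);q=T[:3,:3]@p+T[:3,3]
    return np.array([c['fx']*q[0]/q[2]+c['cx'],c['fy']*q[1]/q[2]+c['cy']])
E
python3 - <<'E'
from h import *
np.set_printoptions(precision=4,suppress=True)
for u,v,z in[(267,197,.012),(355,207,.012),(349,269,.012),(257,262,.012),(303,253,.09),(388,231,.025),(222,231,.015),(299,170,.1)]: print(u,v,ray("top",u,v,z))
im=cv2.imread("pics/top0.png")[185:280,245:365]
cv2.imwrite("pics/c0.png",cv2.resize(im,None,fx=6,fy=6,interpolation=cv2.INTER_CUBIC))
E
```

```text
267 197 [0.6415 0.2526 0.012 ]
355 207 [0.6092 0.0195 0.012 ]
349 269 [0.4478 0.0411 0.012 ]
257 262 [0.4714 0.2788 0.012 ]
303 253 [0.4891 0.1564 0.09  ]
388 231 [ 0.5426 -0.0626  0.025 ]
222 231 [0.5536 0.3699 0.015 ]
299 170 [0.6925 0.1625 0.1   ]
```

View pics/c0.png

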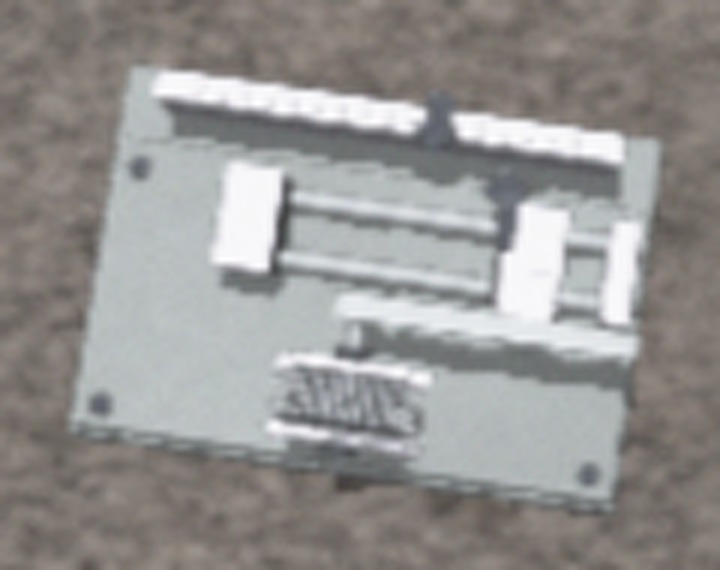

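The crop shows the index tip at about (505,178), full-frame (329,215). The mark tip is at about (438,142), full-frame (318,209). The wheel is centred at about (352,402). Next I'll fit the clamp pose.

```bash
python3 - <<'E'
from h import *
from scipy.optimize import least_squares
from rig import observe
np.set_printoptions(precision=4,suppress=True)
px=lambda u,v:np.array([245+(u+.5)/6-.5,185+(v+.5)/6-.5])
ci=camera_info("top")
# local pts (x rel origin; base plate extents x0..x0+.165)
obs=[("TL",130,68),("TR",660,140),("BR",612,505),("BL",72,428)]
def loc(p):
    x0=p[3]; return [(x0+.165,.12,.012),(x0+.165,-.12,.012),(x0,-.12,.012),(x0,.12,.012),
      (.097,None,.06)]
def W(p,l):
    c,s=np.cos(p[2]),np.sin(p[2]);return np.array([p[0]+c*l[0]-s*l[1],p[1]+s*l[0]+c*l[1],l[2]])
extra=[((-.030,0,.080),352,402), # cheeks/wheel centre approx
 ((-.018,.025,.067),280,357),((-.018,-.025,.067),430,378),((.003,None,.08),0,0)]
def f(p):
    r=[]
    for l,(n,u,v) in zip(loc(p),obs): r+=list(proj("top",W(p,l),ci)-px(u,v))
    for l,u,v in extra[1:3]: r+=list((proj("top",W(p,l),ci)-px(u,v))*[1,.3])
    # fixed jaw face at y=38: crop (283,168)-(270,272), top 62; x unknown +-22
    for l,u,v in[((.022,.038,.062),285,172),((-.022,.038,.062),272,272)]: r+=list((proj("top",W(p,l),ci)-px(u,v)))
    return r
s=least_squares(f,[.52,.15,-.12,-.065]);p=s.x;print(p,np.degrees(p[2]),np.array(s.fun))
wt=W(p,(-.03,0,.094));print("wheel top",wt, (proj("top",wt,ci)-[245,185])*6)
R=np.array([[np.cos(p[2]),np.sin(p[2])],[-np.sin(p[2]),np.cos(p[2])]])
for u,v in[(505,178),(438,142)]: print("tip local",R@(ray("top",*px(u,v),.064,ci)[:2]-p[:2]))
st=observe();Rt=st['tool_rot']
print("tool-frame shift to wheel top",Rt.T@(wt-st['position'])*1000)
E
```

```text
[ 0.5594  0.1494 -0.1651 -0.095 ] -9.459898938513456 [-0.6651 -1.3442  0.4126 -0.7163  0.2944  1.0461 -1.3535  0.6681  3.435
 -4.0535 -1.7056 -4.2533  0.0168  1.0505 -0.4942  1.6734]
wheel top [0.5298 0.1544 0.094 ] [350.9856 305.9389]
tip local [ 0.0349 -0.0534]
tip local [ 0.046  -0.0234]
tool-frame shift to wheel top [-410.7911 -181.0508  136.9046]
```

```bash
python3 - <<'E'
from h import *
from scipy.optimize import least_squares
from rig import observe
np.set_printoptions(precision=4,suppress=True)
px=lambda u,v:np.array([245+(u+.5)/6-.5,185+(v+.5)/6-.5])
ci=camera_info("top")
obs=[(130,68),(660,140),(612,505),(72,428)]
def W(p,l):
    c,s=np.cos(p[2]),np.sin(p[2]);return np.array([p[0]+c*l[0]-s*l[1],p[1]+s*l[0]+c*l[1],l[2]])
def f(p):
    x0=p[3];r=[]
    L=[(x0+.165,.12,.012),(x0+.165,-.12,.012),(x0,-.12,.012),(x0,.12,.012)]
    for l,(u,v) in zip(L,obs): r+=list(proj("top",W(p,l),ci)-px(u,v))
    # rack bar near top edge, far end at  +y: (340,295) back edge x=.013 ; right end (640,338)
    for l,u,v in[((p[4],.038,.062),285,172),((p[4]-.044,.038,.062),272,272),((.013,p[5],.08),342,293),((.013,p[5]-.125,.08),640,336)]: r+=list((proj("top",W(p,l),ci)-px(u,v)))
    return r
s=least_squares(f,[.52,.15,-.12,-.065,.06,0]);p=s.x;print(p,np.degrees(p[2]),np.array(s.fun))
wt=W(p,(-.03,0,.094));print("wheel top",wt, (proj("top",wt,ci)-[245,185])*6)
print((proj("top",W(p,(-.018,.025,.067)),ci)-[245,185])*6,(proj("top",W(p,(-.018,-.025,.067)),ci)-[245,185])*6)
R=np.array([[np.cos(p[2]),np.sin(p[2])],[-np.sin(p[2]),np.cos(p[2])]])
for u,v in[(505,178),(438,142)]: print("tip local",R@(ray("top",*px(u,v),.064,ci)[:2]-p[:2]))
st=observe();Rt=st['tool_rot']
print("tool-frame shift to wheel top",Rt.T@(wt-st['position'])*1000)
E
```

```text
[ 0.523   0.1548 -0.1622 -0.0583  0.0623  0.0078] -9.295071851558996 [-0.5489 -1.1962  0.5674 -0.8224  0.6355  0.9604 -1.0544  0.8494  0.4223
 -0.2785 -0.0344  0.3327 -0.3858  0.0528  0.3851 -0.0604]
wheel top [0.4934 0.1596 0.094 ] [339.338  397.0612]
[286.3683 361.9509] [406.2732 378.789 ]
tip local [ 0.0715 -0.053 ]
tip local [ 0.0827 -0.023 ]
tool-frame shift to wheel top [-375.7208 -192.0332  136.9266]
```

Call:
drive_tool --offset '[[0,0,0],[0,0,0],[0,0,0],[-1,-1,0.2],[-1,-1,0.2],[-1,-1,0.2],[-1,-1,0.2],[-1,-1,0.2],[-1,-1,0.2],[-1,-1,0.2]]' --turn '[[0,0,-0.91],[0,0,-0.91],[0,0,-0.91],[0,0,0],[0,0,0],[0,0,0],[0,0,0],[0,0,0],[0,0,0],[0,0,0]]' --hand '[0,0,0,0,0,0,0,0,0,0]' --newtons 20

```text
time_s: 1.35
position: [0.4701, 0.1726, 0.1749]
tool_rot: [[-0.987, 0.161, -0.0], [0.161, 0.987, 0.0], [0.0, -0.0, -1.0]]
ft_force: [0.7, 0.4, -0.4]
grip_width: 0.0002
gripper_force: 0.0
```

```bash
python3 - <<'E'
from rig import observe,get_image,camera_info
import cv2,json,numpy as np
ci=camera_info("wrist");print(np.round(ci['world_to_cam'],3).tolist())
cv2.imwrite("pics/w1.png",get_image("wrist"))
json.dump({k:np.array(v).tolist() for k,v in ci.items()},open("w1.json","w"))
E
```

```text
[[0.161, 0.987, 0.001, -0.246], [0.932, -0.152, 0.329, -0.437], [0.324, -0.052, -0.944, 0.184], [0.0, 0.0, 0.0, 1.0]]
```

View pics/w1.png

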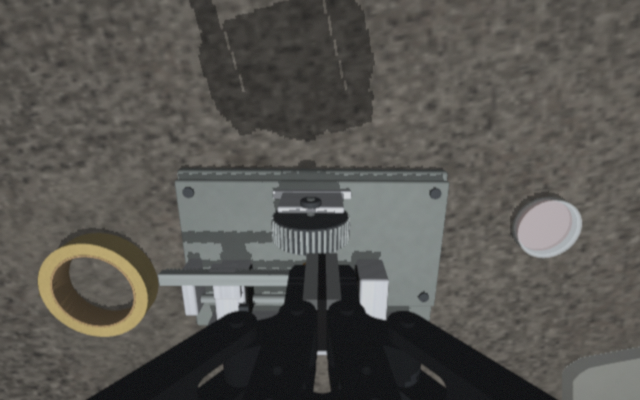

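The wrist view from the robot side shows the wheel rim at about (310,235). The index and mark are hidden behind the fingers. A half turn about the tool axis would put this camera over them, so I'll check the rim position and the last joint's range.

```bash
python3 - <<'E'
from h import *
import json
from rig import observe
np.set_printoptions(precision=4,suppress=True)
ci=json.load(open("w1.json"));print(observe()['q'])
for u,v,z in[(310,222,.092),(311,240,.094),(178,178,.012),(447,178,.012),(274,190,.067),(349,190,.067)]: print(ray("w",u,v,z,ci))
E
```

```text
[  6.0715  20.104   87.2894  -0.1378  72.6075 -74.3808]
[0.4809 0.1628 0.092 ]
[0.4934 0.1614 0.094 ]
[0.454 0.047 0.012]
[0.4922 0.2811 0.012 ]
[0.4621 0.1387 0.067 ]
[0.4709 0.1928 0.067 ]
```

Call:
drive_tool --offset '[[0,0,0],[0,0,0],[0,0,0],[0,0,0],[0,0,0],[0,0,0],[0,0,0],[0,0,0],[0,0,0],[0,0,0]]' --turn '[[0,0,1],[0,0,1],[0,0,1],[0,0,1],[0,0,1],[0,0,1],[0,0,1],[0,0,1],[0,0,1],[0,0,1]]' --hand '[0,0,0,0,0,0,0,0,0,0]'

```text
time_s: 2.65
position: [0.4691, 0.1743, 0.175]
tool_rot: [[-0.351, 0.937, -0.001], [0.937, 0.351, -0.0], [0.0, -0.001, -1.0]]
ft_force: [0.1, -0.5, 0.1]
grip_width: 0.0002
gripper_force: 0.0
```

Call:
drive_tool --offset '[[0,0,0],[0,0,0],[0,0,0],[0,0,0],[0,0,0],[0,0,0],[0,0,0],[0,0,0],[0,0,0],[0,0,0]]' --turn '[[0,0,1],[0,0,1],[0,0,1],[0,0,1],[0,0,1],[0,0,1],[0,0,1],[0,0,1],[0,0,1],[0,0,1]]' --hand '[0,0,0,0,0,0,0,0,0,0]'

```text
time_s: 3.9
position: [0.4691, 0.1743, 0.1751]
tool_rot: [[0.636, 0.772, -0.001], [0.772, -0.636, -0.0], [-0.0, -0.0, -1.0]]
ft_force: [-0.7, -0.1, 0.3]
grip_width: -0.0002
gripper_force: 0.0
```

Call:
drive_tool --offset '[[0,0,0],[0,0,0],[0,0,0],[0,0,0],[0,0,0],[0,0,0],[0,0,0],[0,0,0],[0,0,0],[0,0,0]]' --turn '[[0,0,1],[0,0,1],[0,0,1],[0,0,1],[0,0,1],[0,0,1],[0,0,1],[0,0,1],[0,0,1],[0,0,1]]' --hand '[0,0,0,0,0,0,0,0,0,0]'

```text
time_s: 5.15
position: [0.4691, 0.1743, 0.175]
tool_rot: [[0.986, -0.165, -0.001], [-0.165, -0.986, -0.0], [-0.001, 0.0, -1.0]]
ft_force: [0.4, -0.5, -0.2]
grip_width: 0.0001
gripper_force: 0.0
```

Call:
drive_tool --offset '[[0.65,0.25,0],[0,0,0.9],[0,0,0.2],[0,0,0],[0,0,0],[0,0,0],[0,0,0],[0,0,0],[0,0,0],[0,0,0]]' --turn '[[0,0,0],[0,0,0],[0,0,0],[0,0,0],[0,0,0],[0,0,0],[0,0,0],[0,0,0],[0,0,0],[0,0,0]]' --hand '[0,0,0,0,0,0,0,0,0,0]'

```text
time_s: 6.4
position: [0.4934, 0.1602, 0.1313]
tool_rot: [[0.987, -0.161, -0.0], [-0.161, -0.987, -0.0], [-0.0, 0.0, -1.0]]
ft_force: [-0.3, -0.4, 0.7]
grip_width: 0.0004
gripper_force: 0.0
```

```bash
cat > look.py <<'E'
import sys,json
from h import *
from rig import observe,get_image
def look(k):
    ci={a:np.array(b).tolist() for a,b in camera_info("wrist").items()}
    im=get_image("wrist");cv2.imwrite(f"pics/{k}.png",im);json.dump(ci,open(k+".json","w"));return im,ci
E
python3 -c "
from look import *
look('w2');s=observe();print(s['position'],s['time_s'],s['q'],s['ft_force'])"
```

```text
[0.4933877  0.16022071 0.13131081] 6.45 [4.89857946e+00 2.43604326e+01 8.83745401e+01 9.68596469e-04
 6.72674177e+01 1.04176948e+02] [ 0.76109608  0.32298135 -0.54247282]
```

View pics/w2.png

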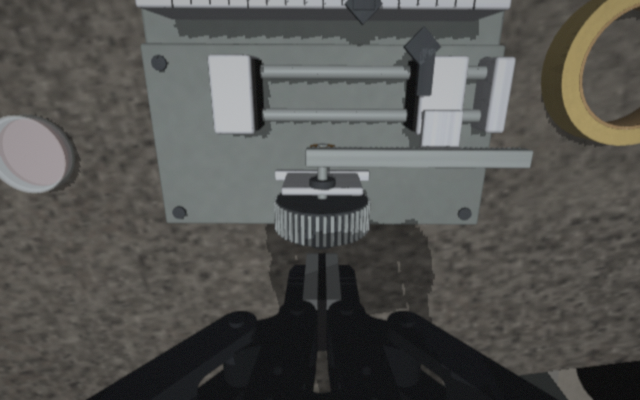

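The view is clear: index tip at about (421,27), mark tip at about (363,24), and the wheel rim from x=276 to x=369, centred at 322.

```bash
python3 - <<'E'
from h import *
import json
np.set_printoptions(precision=4,suppress=True)
ci=json.load(open("w2.json"))
th=np.radians(-9.3);ey=np.array([-np.sin(th),np.cos(th)]);ex=np.array([np.cos(th),np.sin(th)])
A=ray("w",421,27,.064,ci);B=ray("w",363,24,.064,ci);print(A,B,(B-A)[:2]@ey,(B-A)[:2]@ex)
for l in [(322,213,.093),(322,228,.094),(276,175,.067),(368,175,.067)]: print(ray("w",*l,ci))
print(proj("w",np.array([.4934,.1602,.1313]),ci),proj("w",np.array([.4934,.1602,.094]),ci))
im=cv2.imread("pics/w2.png")[0:70,330:460];cv2.imwrite("pics/c2.png",cv2.resize(im,None,fx=6,fy=6,interpolation=cv2.INTER_CUBIC))
E
```

```text
[0.5916 0.0907 0.064 ] [0.5979 0.1209 0.064 ] 0.03075828762357119 0.001418839550619618
[0.5069 0.1576 0.093 ]
[0.4986 0.159  0.094 ]
[0.5251 0.1823 0.067 ]
[0.5163 0.1284 0.067 ]
[321.194  272.6348] [321.2965 236.9616]
```

View pics/c2.png

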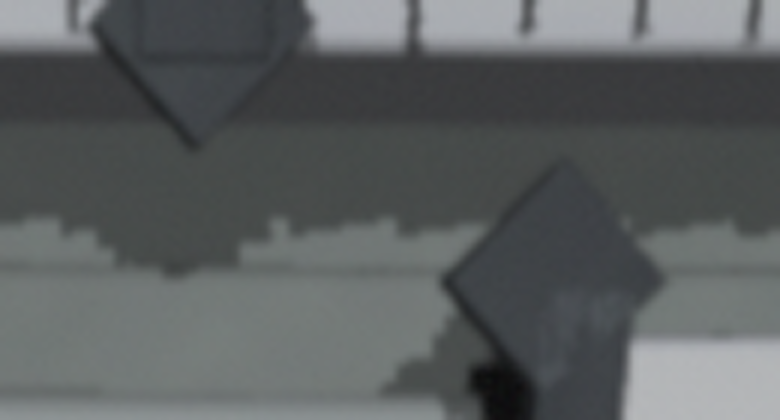

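Call:
drive_tool --offset '[[0,0.25,0.7],[0,0,0.2],[0,0,0.1],[0,0,0.03],[0,-0.12,0],[0,-0.12,0],[0,-0.12,0],[0,-0.12,0],[0,0,0],[0,0,0]]' --turn '[[0,0,0],[0,0,0],[0,0,0],[0,0,0],[0,0,0],[0,0,0],[0,0,0],[0,0,0],[0,0,0],[0,0,0]]' --hand '[0,0,0,0,0,0,0,0,0,0]'

```text
time_s: 7.7
position: [0.4948, 0.1698, 0.0907]
tool_rot: [[0.987, -0.161, 0.001], [-0.161, -0.987, 0.001], [0.0, -0.001, -1.0]]
ft_force: [-4.1, 2.7, 5.2]
grip_width: 0.0
gripper_force: 2.7
```

```bash
python3 -c "
from look import *
im,ci=look('w3');s=observe();print(s['position'],s['time_s'],s['ft_force'])
print(proj('w',np.array([.5979,.1209,.064]),ci))"
```

```text
[0.49482651 0.16979884 0.09062416] 7.75 [-4.296757    2.40158926  5.07451729]
[396.58514198  11.44927   ]
```

View pics/w3.png

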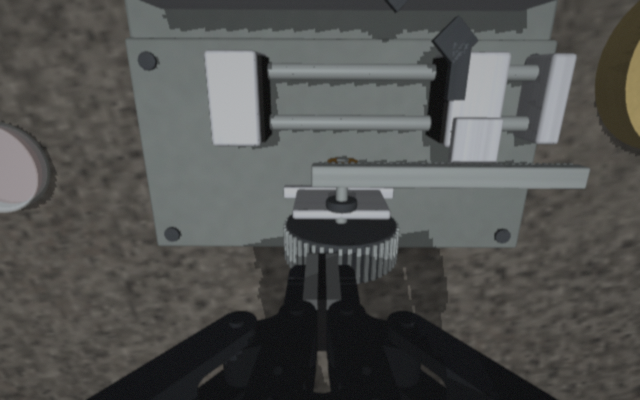

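Pressed with about 5 N, the index tip is now at about (455,16) and the mark tip at about (399,11). I'll check how far the jaw moved.

```bash
python3 - <<'E'
from h import *
import json
ci=json.load(open("w3.json"))
th=np.radians(-9.3);ey=np.array([-np.sin(th),np.cos(th)])
A=ray("w",455.5,16,.061,ci);B=ray("w",399,11.5,.064,ci);print(A,B,(B-A)[:2]@ey)
ci=json.load(open("w2.json"))
A=ray("w",424.2,26.3,.064,ci);B=ray("w",362.8,25,.064,ci);print(A,B,(B-A)[:2]@ey)
E
```

```text
[0.59241037 0.09543644 0.061     ] [0.59771724 0.11989808 0.064     ] 0.024997711000488334
[0.59162466 0.08904455 0.064     ] [0.59747132 0.12102789 0.064     ] 0.032507791779224304
```

Call:
drive_tool --offset '[[0,0,-0.25],[0,0.55,0],[0,0,0.2],[0,0,0.05],[0,-0.12,0],[0,-0.12,0],[0,-0.12,0],[0,-0.12,0],[0,-0.12,0],[0,0,0]]' --turn '[[0,0,0],[0,0,0],[0,0,0],[0,0,0],[0,0,0],[0,0,0],[0,0,0],[0,0,0],[0,0,0],[0,0,0]]' --hand '[0,0,0,0,0,0,0,0,0,0]'

```text
time_s: 9.0
position: [0.4961, 0.1722, 0.0906]
tool_rot: [[0.987, -0.161, 0.003], [-0.161, -0.987, 0.001], [0.002, -0.001, -1.0]]
ft_force: [3.7, 1.8, 4.9]
grip_width: 0.0
gripper_force: 2.6
```

Call:
drive_tool --offset '[[0,0,-0.25],[0,0.6,0],[0,0,0.2],[0,0,0.05],[0,-0.12,0],[0,-0.12,0],[0,-0.12,0],[0,-0.12,0],[0,-0.12,0],[0,0,-0.3]]' --turn '[[0,0,0],[0,0,0],[0,0,0],[0,0,0],[0,0,0],[0,0,0],[0,0,0],[0,0,0],[0,0,0],[0,0,0]]' --hand '[0,0,0,0,0,0,0,0,0,0]'

```text
time_s: 10.25
position: [0.4945, 0.172, 0.1017]
tool_rot: [[0.987, -0.16, -0.003], [-0.16, -0.987, 0.0], [-0.003, 0.0, -1.0]]
ft_force: [-0.8, 0.2, -0.5]
grip_width: 0.0002
gripper_force: 0.0
```

```bash
python3 -c "
from look import *
im,ci=look('w4');s=observe();print(s['position'],s['time_s'],s['ft_force'])
cv2.imwrite('pics/c4.png',cv2.resize(im[0:90,330:490],None,fx=5,fy=5,interpolation=cv2.INTER_CUBIC))"
```

```text
[0.49545225 0.17188926 0.10367508] 10.3 [1.99811812 0.57446163 1.09279668]
```

View pics/c4.png

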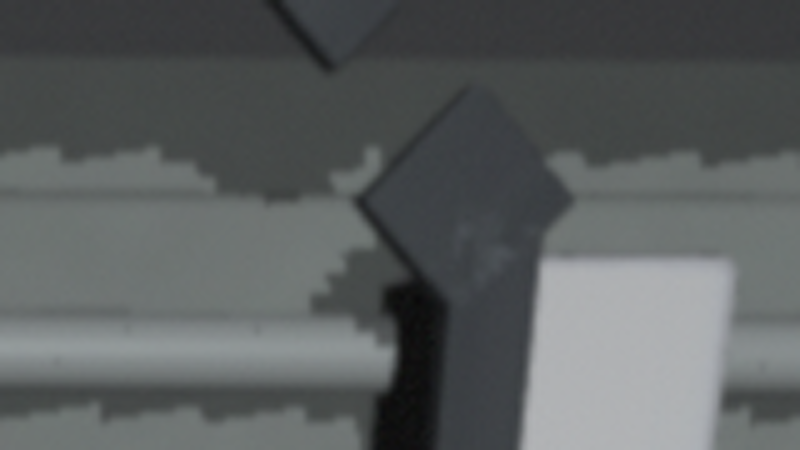

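In the enlarged crop the mark tip is at about (395.8,14.4) and the index tip at about (425,16.8), so the gap is around 13 mm. I'll do one more full stroke, then measure by tracking with templates.

Call:
drive_tool --offset '[[0,0.6,0],[0,0,0.25],[0,0,0.05],[0,-0.12,0],[0,-0.12,0],[0,-0.12,0],[0,-0.12,0],[0,-0.12,0],[0,0,-0.3],[0,0,0]]' --turn '[[0,0,0],[0,0,0],[0,0,0],[0,0,0],[0,0,0],[0,0,0],[0,0,0],[0,0,0],[0,0,0],[0,0,0]]' --hand '[0,0,0,0,0,0,0,0,0,0]'

```text
time_s: 11.55
position: [0.4954, 0.1716, 0.103]
tool_rot: [[0.987, -0.161, 0.001], [-0.161, -0.987, 0.0], [0.001, -0.001, -1.0]]
ft_force: [0.5, 0.2, 0.1]
grip_width: -0.0001
gripper_force: 0.0
```

```bash
cat > gap.py <<'E'
from look import *
th=np.radians(-9.3);ey=np.array([-np.sin(th),np.cos(th)])
up=lambda i:cv2.resize(i,None,fx=5,fy=5,interpolation=cv2.INTER_CUBIC)
def tip(im,ref,box,t): # box u0,u1,v0,v1 in w4; t tip px in w4
    u0,u1,v0,v1=box;T=up(ref[v0:v1,u0:u1]);I=up(im[0:90,330:490])
    m=cv2.matchTemplate(I,T,cv2.TM_CCOEFF_NORMED);_,s,_,l=cv2.minMaxLoc(m)
    return s,np.array([330+l[0]/5+t[0]-u0,l[1]/5+t[1]-v0])
def gap(k):
    im,ci=look(k);ref=cv2.imread("pics/w4.png")
    s,a=tip(im,ref,(402,444,17,54),(425,16.8));s2,b=tip(im,ref,(384,409,0,15),(395.8,14.4))
    A=ray("w",*a,.064,ci);B=ray("w",*b,.064,ci)
    print(k,"idx",s,a,"mark",s2,b,"gap mm",1000*(B-A)[:2]@ey,(B-A)[:2]@[ey[1],-ey[0]]*1000)
    st=observe();print(st['position'],st['time_s'],st['ft_force'])
E
python3 - <<'E'
from gap import *
import json
ci=json.load(open("w4.json"));print(1000*(ray("w",395.8,14.4,.064,ci)-ray("w",425,16.8,.064,ci))[:2]@ey)
gap("w5")
E
```

```text
13.213720094316384
w5 idx 0.9060661792755127 [408.2  19.4] mark 0.9869428873062134 [394.4  17.8] gap mm 6.323735915781286 0.6509252037586475
[0.4952001  0.17145189 0.10248589] 11.6 [-0.04508474  1.09808684 -0.29291733]
```

Call:
drive_tool --offset '[[0,0.5,0],[0,0,0.25],[0,0,0.05],[0,-0.09,0],[0,-0.09,0],[0,-0.09,0],[0,-0.09,0],[0,-0.09,0],[0,0,-0.3],[0,-0.05,0]]' --turn '[[0,0,0],[0,0,0],[0,0,0],[0,0,0],[0,0,0],[0,0,0],[0,0,0],[0,0,0],[0,0,0],[0,0,0]]' --hand '[0,0,0,0,0,0,0,0,0,0]'

```text
time_s: 12.85
position: [0.4955, 0.1716, 0.1028]
tool_rot: [[0.987, -0.161, 0.001], [-0.161, -0.987, 0.0], [0.001, -0.0, -1.0]]
ft_force: [-0.5, 0.1, 1.1]
grip_width: 0.0001
gripper_force: 0.0
```

```bash
python3 -c "
from gap import *
gap('w6')
im=cv2.imread('pics/w6.png');cv2.imwrite('pics/c6.png',cv2.resize(im[0:70,350:450],None,fx=8,fy=8,interpolation=cv2.INTER_CUBIC))"
```

```text
w6 idx 0.8855512142181396 [397.   19.4] mark 0.9878232479095459 [394.2  17.6] gap mm 1.322409051181779 0.7379563499948998
[0.49525132 0.17170948 0.10240336] 12.9 [-0.47372211  1.02589681  0.92271825]
```

View pics/c6.png

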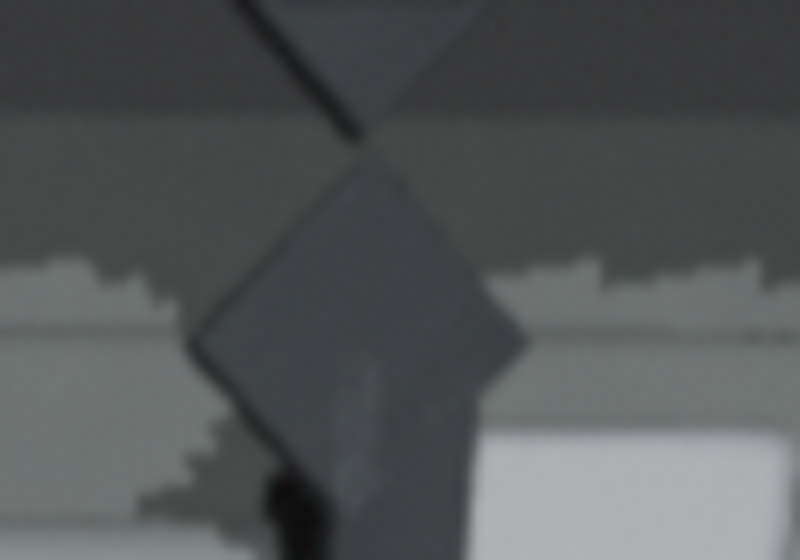

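The tips nearly meet: mark tip at about (395.3,17) and index tip at about (396.6,19.5). That leaves roughly 0.5 to 1.3 mm, depending on which edge of the mark I read. I'll move the camera so the tips sit near the image centre column for an unbiased reading.

Call:
drive_tool --offset '[[0,0,-0.5],[0.5,0.45,0],[0.5,0.45,0],[0,0,0],[0,0,0],[0,0,0],[0,0,0],[0,0,0],[0,0,0],[0,0,0]]' --turn '[[0,0,0],[0,0,0],[0,0,0],[0,0,0],[0,0,0],[0,0,0],[0,0,0],[0,0,0],[0,0,0],[0,0,0]]' --hand '[0,0,0,0,0,0,0,0,0,0]'

```text
time_s: 14.15
position: [0.5288, 0.1293, 0.1221]
tool_rot: [[0.987, -0.161, -0.0], [-0.161, -0.987, 0.0], [-0.0, -0.0, -1.0]]
ft_force: [-0.4, 0.1, 0.1]
grip_width: 0.0002
gripper_force: 0.0
```

```bash
python3 -c "
from look import *
im,ci=look('w7');s=observe();print(s['position'],s['time_s'])
p=proj('w',np.array([.5965,.1210,.064]),ci);print(p);u,v=map(int,p)
print(u-40,v-30)
c=cv2.resize(im[v-30:v+30,u-40:u+40],None,fx=10,fy=10,interpolation=cv2.INTER_CUBIC)
c=cv2.convertScaleAbs(c,alpha=1.8,beta=-40)
cv2.imwrite('pics/c7.png',c)
for d in (ci,):
  o=ray('w',u,v,.064,d);print([(proj('w',np.array([.5965,.1210,.064])+np.array([.987,-.161,0])*k,d)).round(2).tolist() for k in(-.015,0,.015)])
"
```

```text
[0.52884907 0.1293004  0.12212755] 14.2
[316.36648985 106.09772319]
276 76
[[316.49, 133.87], [316.37, 106.1], [316.24, 76.9]]
```

View pics/c7.png

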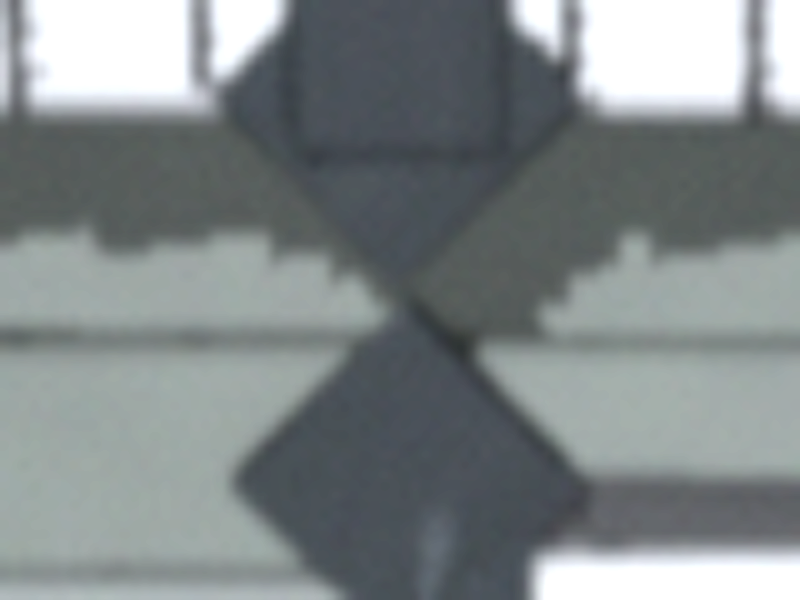

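In the centred view both tips lie within about 1 px of each other: mark tip at about (400,290) and index tip at about (404,305) in the 10x crop. I'll refine this with line fits on the two diamonds, which stand out bluish against a greenish background.

```bash
cat > fit.py <<'E'
from look import *
def fit(k,u0=276,v0=76,pr=False):
    im=cv2.imread(f"pics/{k}.png").astype(float)
    d=cv2.GaussianBlur(im,(0,0),.6);d=(d[...,0]-d[...,1])/d.sum(2)*100
    if pr:
        for v in range(v0+12,v0+52,3): print(v,d[v,u0+14:u0+66:2].round(0).astype(int))
    def edges(v,uc):
        r=d[v];din=np.median(r[uc-2:uc+3]);L=R=None
        t=(din+np.median(np.r_[r[uc-26:uc-20],r[uc+20:uc+26]]))/2
        u=uc
        while r[u]>t and u>uc-25:u-=1
        L=u+(t-r[u])/(r[u+1]-r[u])
        u=uc
        while r[u]>t and u<uc+25:u+=1
        R=u-(t-r[u])/(r[u-1]-r[u])
        return L,R
    out={}
    for n,vs in(("mark",range(v0+16,v0+25)),("idx",range(v0+35,v0+46))):
        E=np.array([edges(v,316) for v in vs]);vs=np.array(vs)
        pl=np.polyfit(vs,E[:,0],1);prr=np.polyfit(vs,E[:,1],1)
        v=(prr[1]-pl[1])/(pl[0]-prr[0]);out[n]=(np.polyval(pl,v),v);print(n,pl[0].round(3),prr[0].round(3),out[n],"mid",E.mean(1).round(1),"width",(E[:,1]-E[:,0]).round(1))
    print("idx-mark px",out["idx"][0]-out["mark"][0])
E
python3 -c "
from fit import *
fit('w7',pr=True)"
```

```text
88 [0 0 0 0 0 1 2 2 2 2 2 2 2 2 2 2 2 2 2 2 1 0 0 0 0 1]
91 [ 0 -1  0  0  0 -1  0  1  2  2  2  2  2  2  2  1  2  2  2  1  0  0 -1  0
  0 -1]
94 [ 0 -1 -1 -1  0  0  0  0  1  1  1  1  2  2  2  2  2  2  0  0 -1 -1  0  0
 -1  0]
97 [ 0  0  0  0  0  0  0 -1  0  1  1  2  2  2  1  2  1  0 -1 -1 -1  0  0 -1
 -1 -1]
100 [ 0  0  0  0  0  0 -1  0  0  0  0  1  2  2  1  0  0  0  0  0  0  0  0  0
  0  0]
103 [-1  0  0  0 -1 -1  0  0  0  0  0  0  1  1  0  0 -1  0  0  0 -1  0  0  0
  0  0]
106 [-1  0  0  0 -1 -1  0  0  0  0  0 -1  0  0  0 -1  0 -1  0  0  0  0  0  0
  0  0]
109 [ 0  0  0  0  0  0  0  0  0  0  0  0  1  2  2  1 -1  0 -1  0  0  0  0  0
  0  0]
112 [ 0 -1 -1  0 -1  0  0  0  0  0  0  1  2  2  2  2  1  0  0  0  0  0  0 -1
 -1 -1]
115 [ 0  0 -1 -1  0  0  0 -1  0  1  2  2  2  2  2  2  2  2  0  0  0  0  0  0
 -1  0]
118 [ 0 -1  0  0 -1 -1  0  0  1  2  2  2  2  2  2  2  2  2  2  1  0  0  0  0
 -1 -1]
121 [-1 -1  0  0  0  0  1  2  2  1  1  2  2  2  2  2  2  2  2  2  1  0  0  0
  0  0]
124 [ 0  0 -1  0  0  1  1  1  2  2  2  2  2  2  2  2  2  2  2  2  2  2  1  1
  1  1]
127 [-1 -1  0 -1  0  0  1  1  2  2  2  2  2  2  2  2  2  2  1  2  2  1  1  1
  1  1]
mark 0.932 -0.96 (np.float64(315.3683908822583), np.float64(104.57137603171995)) mid [315.5 315.3 315.5 315.7 315.8 315.5 315.5 315.2 315.5] width [23.2 22.2 20.4 18.2 15.9 14.7 12.4 10.7  8.3]
idx -0.939 0.865 (np.float64(316.798415981186), np.float64(105.13261540388386)) mid [316.6 316.8 316.5 316.5 316.2 316.3 316.4 316.4 316.3 316.1 316.4] width [10.3 12.3 14.6 16.6 17.7 19.6 21.1 22.8 24.7 27.3 28.7]
idx-mark px 1.430025098927672
```

Call:
drive_tool --offset '[[-0.5,-0.29,0],[-0.5,-0.29,0],[0,0,0],[0,0,0.5],[0,0,0.25],[0,0,0.05],[0,-0.055,0],[0,0,0],[0,0,-0.3],[0,0,-0.5]]' --turn '[[0,0,0],[0,0,0],[0,0,0],[0,0,0],[0,0,0],[0,0,0],[0,0,0],[0,0,0],[0,0,0],[0,0,0]]' --hand '[0,0,0,0,0,0,0,0,0,0]'

```text
time_s: 15.45
position: [0.4936, 0.1607, 0.1229]
tool_rot: [[0.987, -0.161, -0.0], [-0.161, -0.987, -0.0], [-0.0, 0.0, -1.0]]
ft_force: [-0.6, 0.1, 0.3]
grip_width: -0.0002
gripper_force: 0.0
```

Call:
drive_tool --offset '[[0.5,0.3,0],[0.5,0.335,0],[0,0,0],[0,0,0],[0,0,0],[0,0,0],[0,0,0],[0,0,0],[0,0,0],[0,0,0]]' --turn '[[0,0,0],[0,0,0],[0,0,0],[0,0,0],[0,0,0],[0,0,0],[0,0,0],[0,0,0],[0,0,0],[0,0,0]]' --hand '[0,0,0,0,0,0,0,0,0,0]'

```text
time_s: 16.7
position: [0.5288, 0.1293, 0.1221]
tool_rot: [[0.987, -0.161, -0.0], [-0.161, -0.987, -0.0], [-0.0, 0.0, -1.0]]
ft_force: [0.3, 0.5, 0.5]
grip_width: 0.0001
gripper_force: 0.0
```

```bash
cat >> fit.py <<'E'
def rel(k,ref="w7"):
    a,b=cv2.imread(f"pics/{ref}.png"),cv2.imread(f"pics/{k}.png");r=[]
    up=lambda i:cv2.resize(i,None,fx=10,fy=10,interpolation=cv2.INTER_CUBIC)
    for u0,u1,v0,v1 in((296,336,84,104),(298,337,109,133)):
        m=cv2.matchTemplate(up(b[v0-8:v1+8,u0-8:u1+8]),up(a[v0:v1,u0:u1]),cv2.TM_CCOEFF_NORMED)
        _,s,_,l=cv2.minMaxLoc(m);r.append((l[0]/10-8,l[1]/10-8));print(s,r[-1])
    print("index moved rel. mark px",r[1][0]-r[0][0])
E
python3 -c "
from fit import *
im,ci=look('w8');s=observe();print(s['position'],s['time_s'],s['ft_force'])
fit('w8');rel('w8')"
```

```text
[0.5288452  0.12930473 0.12212135] 16.75 [-0.2110472   0.24133351 -0.87365725]
mark 0.79 -0.945 (np.float64(314.7912773649169), np.float64(105.17512391567031)) mid [315.8 315.6 315.8 315.9 315.4 315.2 315.2 315.3 315.4] width [22.9 21.1 19.4 17.7 15.7 14.2 12.7 10.7  8.9]
idx -0.89 0.899 (np.float64(315.13350703949413), np.float64(105.07741040584482)) mid [315.1 315.1 315.  315.2 315.2 315.4 315.2 315.2 315.1 315.2 315.2] width [11.  12.3 13.8 15.9 17.6 19.8 21.7 23.  24.4 27.  28.5]
idx-mark px 0.3422296745772542
0.995136022567749 (0.0, 0.0)
0.9921078681945801 (-1.2000000000000002, 0.09999999999999964)
index moved rel. mark px -1.2000000000000002
```

The index moved 1.2 px and the diamond centre lines now agree to about 0.2 px, or roughly 0.1 mm. The finger is clear of the clamp, so I'm handing in.

```bash
python3 -c "
from rig import env
print(env.close_job())"
```

```text
the job is handed in; nothing more can be done
None
```

The jaw was closed using only the wheel, in six strokes; its index stands opposite the gauge mark to about 0.1 mm as measured in the wrist camera, the finger is clear, and the job was handed in at about 17 s.

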